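# Mount a drilled dish blank on the three-stud carving stand

## Robot

A 7-joint arm with a two-finger parallel gripper is mounted at the origin on the work surface. World frame = base frame: x ahead of the robot, y to its left, z up, the work surface at z = 0. Lengths are in mm, angles in degrees, forces in N, time in s.
With the tool pointing down it reaches from about 400 to 900 mm from the base axis. Payload 5.6 kg.
Tool frame: the origin (TCP) lies at the very end of the fingers, on their centre line; the grasp point (between the pads) lies 19 mm behind it; z points along the fingers, y is the line along which they close (so a half turn about z gives the same grasp; the last joint's range is limited). The gripper opens to 92 mm and grips with 3 to 60 N. Pads are 20 mm wide; open, the fingers measure 128 mm over their backs; the gripper's body (75 mm by 189 mm) begins 69 mm behind the grasp point.
Start: joints at [-67.781, 26.786, -0.665, 91.828, 0.344, 61.387, -3.226], TCP at [271.479, 590.6, 214.592] pointing down, gripper open.
Joint ranges: [-144.91, 144.91], [-17.63, 115.5], [-89.93, 88.59], [15.96, 139.68], [-74.01, 254.01], [8.47, 105.57], [-167.45, 167.45]. Speed limits (degrees/s): [147.25, 147.25, 180, 180, 180, 180, 180].

## Interface

Orientations are given as a 3x3 rotation matrix whose columns are the frame's x, y, z axes.
In Python, from workcell import state, camera, camera_model, finish_job, silhouettes, place_of gives the robot as it stands. The module is installed in compiled form; this text tells all that it offers.
- The arm moves only by the tool servo_tool, never from a script. Its argument "commands" is a list that holds one entry, the list of rows, each a list of 5 numbers: the shift along the tool's x, y, z scaled (see below), then the turn about the tool's z scaled (see below), then the closure in counts, from 0 (fully open) to 255 (shut). A call has 1 to 12 rows; each row shifts and turns the commanded pose from where the row before left it, along the tool's axes as they then stand; what a row does not reach is not made up. The controller multiplies each number of a shift by 20 mm and each number of a turn by 0.1 rad. A row lasts 1/12 s, in which the tool goes at most 41.7 mm and 7.16 degrees, less where a joint would pass 70% of its speed; a pose out of reach is approached as far as the arm can. A call with a number of a shift or a turn outside -1 to 1 is refused whole. A call with a gripper value outside its range is refused whole. The fingers move at their own pace and stop on an object; "squeeze" is the grip in N (left out, the last holds). Time passes only in rows, so rows that do not move let the fingers close. It gives the time, the measured TCP pose, the force, the opening and the grip force at its end, in the units of the state.
- state(): the state, without advancing time (a new reading comes with each control period).
- camera(name): name is "scene" or "top"; returns the picture (400x640x3 uint8, red, green, blue); there is no depth.
- camera_model(name): a dict with "fx", "fy", "cx", "cy" (pixels), "extrinsics" (4x4, takes a point from camera to world coordinates). Camera axes: x right, y up, looking along -z (the intrinsics and any distortion apply to the point x, -y, -z); pixel columns grow to the right and rows downward; lengths in mm; the calibration is good to about 2 mm. A picture is of the moment at which its call begins. camera_model takes no time and is no camera call.
- finish_job(): hands the job in; it is judged then, once.
Trained networks look in the newest picture that a camera, given by its name, has taken for a name from the list of things; names that differ only in an ending like _2 or _b are one class to them, and where a whole thing is asked for, a point or a joint stands for the part that bears it (a point fixed in the world has none). Each returns a list of dicts, best first, with "conf" (0 to 1); they miss things now and then, are a little off and sometimes report something else, mostly with a low value. They report only what shows in the picture. A call takes as long as a camera call.
- silhouettes(label, camera): "region" (400x640 bool, what is visible of it) and "extent" ([left, top, right, bottom] in pixels, round what is visible of it).
- place_of(label, camera): "pixel" ([column, row] in pixels: a listed point, or the origin of a listed thing).
The state is a dict: "t": time; "joint_positions": joint angles; "qd": joint speeds; "joint_efforts": joint torques, N m; "tcp_pos": TCP position; "ee_rot": TCP orientation; "force": force on the tool from outside, world axes, zero at the start; "torque": the same for the moment, N m; "gripper_width": opening from 0.0 (shut) to 1.0 (fully open); "gripper_force": force on a finger pad.
Only numpy, scipy, OpenCV 4.12 (cv2) and the standard library are available. Lean on these libraries where they do the work, as an engineer would, in place of code of your own. Each camera call takes 0.05 s, during which the arm holds its last target. There are 200 camera calls.

## Task

Swing the keeper arm clear of the steel faceplate, then turn the round drilled wooden blank so that its three holes match the three studs and slide it on, block side up, until it lies flat on the faceplate. Finally swing the keeper arm fully back, as far as it goes, so that it lies over the blank's edge, and leave the tools and the tin at the far side of the bench where they are.

Things in the scene. Friction and masses are not known exactly. Their poses are not given: they have to be found in the camera images.
- faceplate (a point): centre of the faceplate's top, 50 mm above the bench, same axes as the stand. Three upright steel studs, 12 mm thick, 22 mm tall (the last 6 mm tapering to 6 mm), stand on a circle of 52 mm radius at 60, 180 and 300 degrees, counterclockwise from above from the x axis.
- keeper (a joint): angle (rad) of the steel keeper arm. 0 = end stop, arm points from pivot to plate centre (stand's -x); grows counterclockwise from above (towards stand's -y) to a stop at 1.7; from 1.1 on it clears the blank's place. Stays where left; about 2 N at the knob moves it. Arm 80 mm long, 18 wide, 78 to 92 mm above the bench, 4 mm above a mounted blank.
- keeper_knob (a point): top centre of the upright round dark wooden knob (24 mm thick, 36 mm tall) standing on the keeper arm 55 mm from the pivot; this point is 138 mm above the bench, the knob's foot 102 mm
- blank: loose round wooden disc, 160 mm across, 24 thick, 0.3 to 0.5 kg, flat on the bench. Origin: centre of its underside, z up. Three 15 mm through holes on a 52 mm radius at 0, 120 and 240 degrees counterclockwise from its x axis. A square wooden block, 44 x 44 x 46 mm tall, is glued on its top centre, faces square to x and y, as a grip (top 70 mm above the underside).
- hammer: hammer with a wooden handle lying at the far side of the bench; bystander, leave alone
- spoon: loose wooden spoon lying at the far side of the bench; bystander, leave alone
- tin: closed steel tin, 70 mm across and 75 mm tall, at the far side of the bench; bystander, leave alone
- stand: carving stand fixed to the bench: grey base plate 16 mm thick (x -90 to +155, y -80 to +80 mm), drum, round steel faceplate 156 mm across with its top at 50 mm, and the keeper arm's upright pivot at x +125, y 0. Origin on the bench under the faceplate's centre, z up.

How it is judged (in metres and radians):
On the way, in this order (a step that is already met when the one before it is completed fails the run):
1. the keeper arm is swung clear of the faceplate (joint above 1.0 rad) (value of joint keeper above 1 rad), for 0.2 s.
2. the blank is down on the studs, flat on the faceplate, block up (horizontal distance between blank and faceplate below 0.004 m and z of blank in the frame of faceplate below 0.003 m and angle between blank's own z axis and vertical below 0.05 rad), for 0.2 s.
3. the keeper arm is back over the blank's edge (joint below 0.12 rad) (value of joint keeper below 0.12 rad), for 0.2 s.
At the end, for the whole second after the job is handed in: The blank sits on all three studs, block up, its underside within 3 mm of the faceplate, centred within 4 mm and level within 0.05 rad, at rest; the keeper arm is back within 0.12 rad of its end stop over the blank (all of step 2 and value of joint keeper below 0.12 rad and linear speed of blank below 0.02 m/s); the robot touches nothing.
It fails at once if the hammer, the spoon or the tin is moved by more than 30 mm (distance of any of hammer, spoon, tin from where it was at the start of the episode above 0.03 m).
It also fails if it takes over 61 s, if anything falls off the work surface, if the arm or the gripper's body presses on something with over 40 N, if the wrist force passes 120 N, or if a joint passes its speed limit or range.

## Working session

There is one attempt and no reset: what is moved stays moved. The work goes in short steps, Python scripts to look and compute and a tool call to move; the robot and the scene stay as the last step left them, time stands still between calls to the robot, and variables do not carry over. Pictures are saved under pics/ and viewed, at most 10 in all, crops included, and the job is handed in when it is done.

Besides the shell and the picture viewer there is one more tool, called after ">>>" as name([rows], argument=value, ...), one row to a line, values as JSON. servo_tool: Moves the arm, as the interface text tells. Shifts and turns lie within -1 to 1; 1 stands for 20 mm of shift or 0.1 rad of turn. Its arguments: {"type":"object","properties":{"commands":{"type":"array","items":{"type":"array","items":{"type":"array","items":{"type":"number"}}}},"squeeze":{"type":"number"}},"required":["commands"]}

```bash
mkdir -p pics; cat > h.py <<'E'
import numpy as np, cv2
from workcell import *
def ray(px,cam):
    m=camera_model(cam);E=np.array(m["extrinsics"])
    d=np.array([(px[0]-m["cx"])/m["fx"],-(px[1]-m["cy"])/m["fy"],-1.])
    return E[:3,3],E[:3,:3]@d
def at(px,cam,z):
    o,d=ray(px,cam); return o+d*(z-o[2])/d[2]
def proj(p,cam):
    m=camera_model(cam);E=np.array(m["extrinsics"])
    q=E[:3,:3].T@(np.asarray(p,float)-E[:3,3])
    return np.array([m["cx"]+m["fx"]*q[0]/-q[2],m["cy"]-m["fy"]*q[1]/-q[2]])
def save(cam,n):
    im=camera(cam);cv2.imwrite(f"pics/{n}.png",im[:,:,::-1]);return im
E
python3 - <<'E'
from h import *
np.set_printoptions(precision=1,suppress=True)
print(camera_model("top"))
Z={"faceplate":50,"keeper_knob":138,"blank":0,"stand":0}
ims=[save(c,c+"0") for c in("top","scene")]
cv2.imwrite("pics/both.png",np.vstack(ims)[:,:,::-1])
for c in("top","scene"):
    for l,z in Z.items():
        for r in place_of(l,c)[:2]: print(c,l,r["conf"],np.array(r["pixel"]),at(r["pixel"],c,z))
s=state();print(s["t"],s["tcp_pos"],np.array(s["ee_rot"]))
E
```

```text
{'fx': 432.2628737813195, 'fy': 432.2628737813195, 'cx': 322.4651845262687, 'cy': 205.35849919027498, 'extrinsics': array([[  0. ,   1. ,  -0.2, 489. ],
       [ -1. ,   0. ,  -0. , -18.6],
       [ -0. ,   0.2,   1. , 830.4],
       [  0. ,   0. ,   0. ,   1. ]])}
top faceplate 0.66 [209.2 297.6] [454.5 184.5  50. ]
top keeper_knob 0.58 [191.  252.1] [529.2 194.7 138. ]
top blank 0.89 [386.5 260.7] [ 525.1 -136.9    0. ]
top stand 0.95 [215.  294.7] [457.8 186.9   0. ]
scene faceplate 0.96 [447.9 256.8] [456.5 196.5  50. ]
scene keeper_knob 0.68 [429.3 239.9] [530.9 199.5 138. ]
scene blank 0.93 [331.4 191.4] [ 518.6 -138.1    0. ]
scene stand 0.9 [438.9 271.7] [459.7 190.7   0. ]
scene stand 0.53 [426.2 240. ] [421.8 109.9   0. ]
0.5 [271.5 590.6 214.6] [[-0.9  0.4  0. ]
 [ 0.4  0.9 -0. ]
 [-0.  -0.  -1. ]]
```

View pics/top0.png

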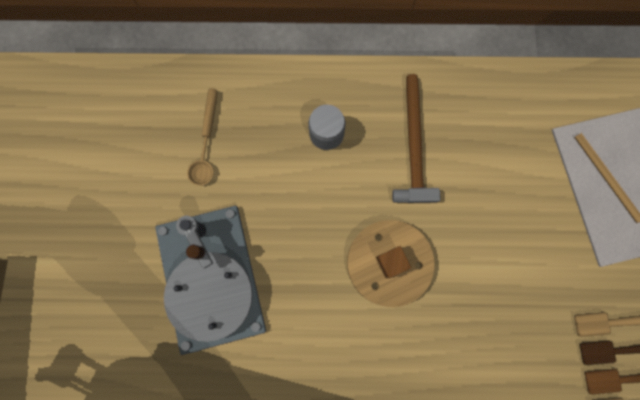

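View pics/scene0.png

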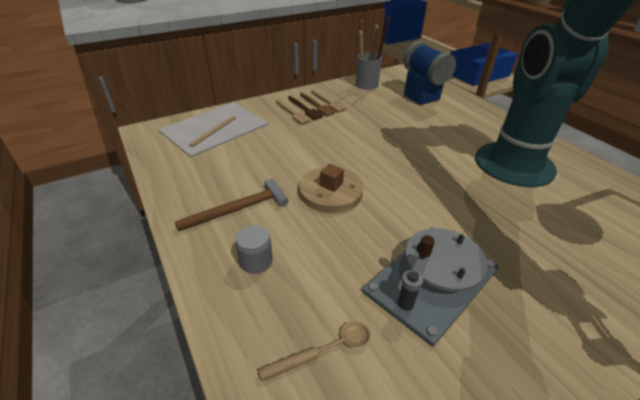

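The top view shows the stand at about (210,290), with stud tips near (180,288), (229,275) and (213,325), the knob at (194,252) and the pivot at (187,227). The blank is at (391,261), with holes near (378,237), (418,266) and (375,286). I'll enlarge these to get precise points.

```bash
python3 - <<'E'
import cv2,numpy as np
t=cv2.imread("pics/top0.png");s=cv2.imread("pics/scene0.png")
def z(im,x,y,w,h,k):
    r=cv2.resize(im[y:y+h,x:x+w],None,fx=k,fy=k,interpolation=cv2.INTER_CUBIC)
    r=cv2.convertScaleAbs(r,alpha=1.6)
    for i in range(0,w,10):
        cv2.putText(r,str(x+i),(i*k,8),0,.3,(0,255,255),1);cv2.line(r,(i*k,10),(i*k,14),(0,255,255))
    for i in range(0,h,10):
        cv2.putText(r,str(y+i),(0,i*k+4),0,.3,(0,255,255),1)
    return r
cv2.imwrite("pics/c1.png",np.hstack([z(t,150,200,130,160,3),z(t,335,200,130,160,3)]))
cv2.imwrite("pics/c2.png",z(s,290,150,220,190,3)[:, :])
E
```

```text
(no output)
```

View pics/c1.png

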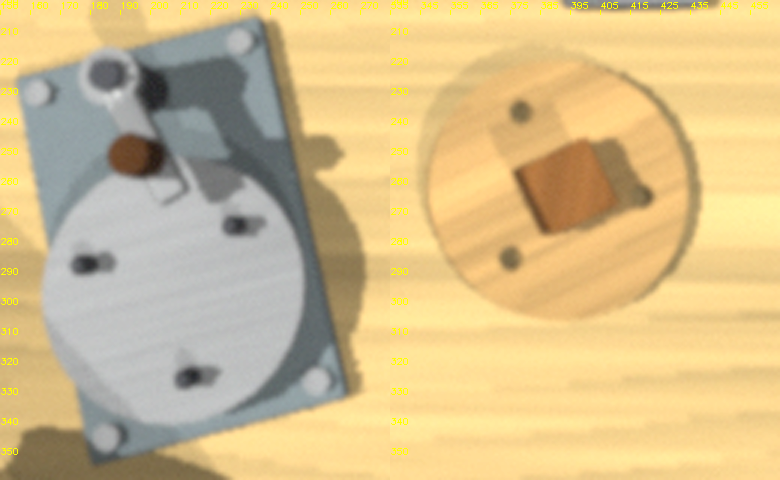

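View pics/c2.png

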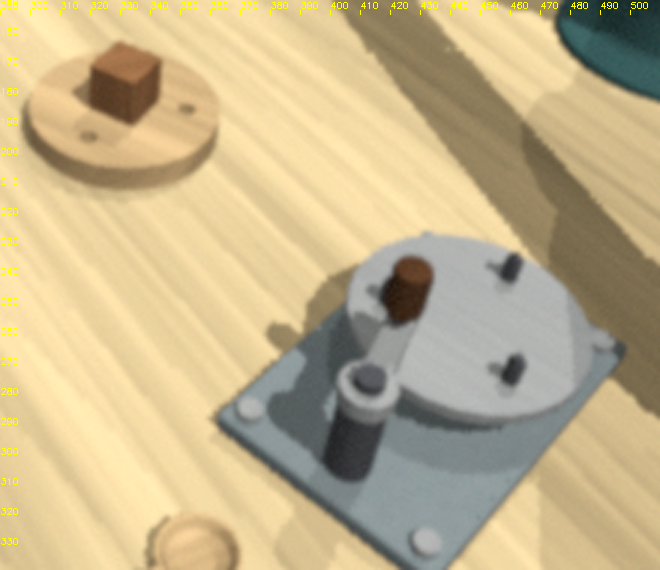

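```bash
cat > fit.py <<'E'
from h import *
from scipy.optimize import least_squares
np.set_printoptions(precision=2,suppress=True)
def fit(obs,x0):
    def pt(p,q):
        c,s=np.cos(p[2]),np.sin(p[2]);return [p[0]+c*q[0]-s*q[1],p[1]+s*q[0]+c*q[1],q[2]]
    f=lambda p:np.concatenate([proj(pt(p,q),c)-px for c,q,px in obs])
    r=least_squares(f,x0,loss="soft_l1",x_scale=[10,10,.1]);print(r.x[:2],np.degrees(r.x[2]));print(f(r.x).reshape(-1,2).round(1).tolist());return r.x,pt
T,S="top","scene"
P=lambda a,z:(52*np.cos(np.radians(a)),52*np.sin(np.radians(a)),z)
st=[(T,(155,80,16),(156,226)),(T,(155,-80,16),(237.3,205.7)),(T,(-90,-80,16),(265.7,331.7)),(T,(-90,80,16),(181.3,354.7)),
(T,P(60,70),(177,288)),(T,P(300,70),(226.7,275.3)),(T,P(180,70),(211.7,326)),(T,(0,0,50),(208,297.7)),
(S,P(60,72),(462.2,269)),(S,P(180,72),(461.7,235.5)),(S,(155,-80,16),(363,290)),(S,(-90,80,16),(498,266.5))]
bl=[(T,P(0,23),(378.7,237.3)),(T,P(240,23),(418.7,265.3)),(T,P(120,23),(375.3,286.3)),(T,(0,0,24),(390.8,262.2)),
(T,(22,22,70),(377.3,256)),(T,(22,-22,70),(400.3,246.7)),(T,(-22,-22,70),(410.7,269)),(T,(-22,22,70),(388.7,278)),
(S,P(120,23),(352.3,186)),(S,P(0,23),(319.7,195.3)),
(S,(-22,-22,70),(331,164)),(S,(-22,22,70),(343.7,170.7)),(S,(22,-22,70),(320.3,172)),(S,(22,22,70),(333.3,178.3))]
if __name__=="__main__":
    for o,x in((st,[457,190,.2]),(bl,[522,-137,.4])):
        for cams in ((T,),(S,),(T,S)):
            print(cams);p,pt=fit([k for k in o if k[0] in cams],x)
        if o is st: pv=pt(p,(125,0,0));print("pivot",pv)
    for a in(0,.1,.2,.3,.4,.5):
        k=p0=None
    s=state();R=np.array(s["ee_rot"]);print(R, s["gripper_width"],s["t"])
E
python3 fit.py
```

```text
('top',)
[457.3  186.11] 15.164096837928554
[[-1.0, -0.6], [-0.1, -1.2], [0.9, 1.2], [-0.9, 1.1], [-0.2, 0.2], [0.9, -0.3], [-0.1, 0.6], [0.4, -1.7]]
('scene',)
[461.12 193.88] 16.17837717557921
[[0.6, 0.8], [-0.4, -0.2], [-1.7, -0.1], [1.3, -1.3]]
('top', 'scene')
[457.32 187.38] 15.281959971729814
[[-1.8, -0.5], [-0.9, -1.2], [0.2, 1.1], [-1.5, 1.2], [-1.0, 0.3], [0.1, -0.3], [-0.8, 0.5], [-0.3, -1.7], [-1.0, -2.4], [-1.1, -2.7], [-2.5, -4.4], [0.4, -3.4]]
pivot [np.float64(577.8982645011338), np.float64(220.32967374844586), 0]
('top',)
[ 519.99 -140.97] 25.099897717796217
[[-0.4, 0.2], [-0.1, 0.4], [-0.7, -0.1], [-0.2, 0.8], [0.4, -0.3], [0.0, -1.4], [0.8, -0.7], [0.0, 0.9]]
('scene',)
[ 522.06 -132.77] 22.9926006524994
[[0.1, 1.7], [-0.7, 1.0], [-0.6, -0.7], [1.3, -1.0], [-0.7, -0.6], [1.1, -0.0]]
('top', 'scene')
[ 519.86 -140.22] 24.88025669670213
[[-0.7, 0.2], [-0.5, 0.6], [-1.2, -0.1], [-0.6, 0.8], [0.0, -0.3], [-0.3, -1.3], [0.4, -0.6], [-0.5, 1.0], [-0.8, -0.6], [-0.8, -0.7], [-1.8, -2.5], [0.3, -3.0], [-1.4, -2.2], [0.7, -2.0]]
[[-0.91  0.42  0.  ]
 [ 0.42  0.91 -0.  ]
 [-0.   -0.   -1.  ]] 0.9987347540666281 0.5
```

```bash
cat > go.py <<'E'
# usage: go.py x y z [closing_dir_deg] -> move in tool units (turn to be done AFTER the shift)
import sys
from h import *
a=list(map(float,sys.argv[1:]))
s=state();R=np.array(s["ee_rot"]);p=np.array(s["tcp_pos"])
d=R.T@(np.array(a[:3])-p)
yaw=np.degrees(np.arctan2(R[1,1],R[0,1]))
print("t",round(s["t"],2),"tcp",p.round(1),"yaw",round(yaw,2),"tilt",R[:,2].round(4),"F",np.round(s["force"],1),"w",round(s["gripper_width"]*92,1),"gf",s["gripper_force"])
print("rows units total",(d/20).round(3))
if len(a)>3:
    e=(a[3]-yaw+90)%180-90;print("turn units total",round(-np.radians(e)/.1,3))
E
python3 go.py 530 197 190 115
```

```text
t 0.5 tcp [271.5 590.6 214.6] yaw 65.31 tilt [ 0. -0. -1.] F [ 0.  -0.6 -0.2] w 91.9 gf 0.0
rows units total [-19.965 -12.482   1.229]
turn units total -8.672
```

>>> servo_tool([
  [[-1,-0.62,0,0,0],[-1,-0.62,0,0,0],[-1,-0.62,0,0,0],[-1,-0.62,0,0,0],[-1,-0.62,0,0,0],[-1,-0.62,0,0,0],[-1,-0.62,0,0,0],[-1,-0.62,0,0,0],[-1,-0.62,0,0,0],[-1,-0.62,0,0,0],[-1,-0.62,0,0,0],[-1,-0.62,0,0,0]],
])

```text
t: 1.5
tcp_pos: [428.0, 354.2, 214.8]
ee_rot: [[-0.909, 0.418, 0.0], [0.418, 0.909, 0.0], [-0.0, 0.0, -1.0]]
force: [-0.4, -0.1, 0.4]
gripper_width: 1.002
gripper_force: 0.0
```

>>> servo_tool([
  [[-1,-0.63,0,0,0],[-1,-0.63,0,0,0],[-1,-0.63,0,0,0],[-1,-0.63,0,0,0],[-1,-0.63,0,0,0],[-1,-0.63,0,0,0],[-1,-0.63,0,0,0],[-1,-0.63,0,0,0],[0,0,0,-0.87,0],[0,0,0,-0.87,0],[0,0,0,-0.87,0],[0,0,0,-0.87,0]],
])

```text
t: 2.5
tcp_pos: [530.8, 196.6, 214.7]
ee_rot: [[-0.997, 0.079, 0.0], [0.079, 0.997, 0.0], [-0.0, 0.0, -1.0]]
force: [-0.4, 0.1, 0.2]
gripper_width: 1.001
gripper_force: 0.0
```

>>> servo_tool([
  [[0,0,0,-0.87,0],[0,0,0,-0.87,0],[0,0,0,-0.87,0],[0,0,0,-0.87,0],[0,0,0,-0.87,0],[0,0,0,-0.87,0],[0,0,0,0,0],[0,0,0,0,0]],
])

```text
t: 3.17
tcp_pos: [530.7, 196.7, 214.7]
ee_rot: [[-0.906, -0.423, 0.0], [-0.423, 0.906, 0.0], [-0.0, 0.0, -1.0]]
force: [0.1, -0.0, -0.3]
gripper_width: 0.999
gripper_force: 0.0
```

```bash
python3 go.py 530 197 112 115; python3 - <<'E'
from h import *
t=save("top","t1");s=save("scene","s1");p=state()["tcp_pos"]
R=np.array(state()["ee_rot"])
for im,c in((t,"top"),(s,"scene")):
    for k in(-55,0,55):
        q=proj(np.array(p)+R[:,1]*k,c);print(c,q);cv2.drawMarker(im,tuple(int(round(v)) for v in q),(255,0,0),0,6)
z=lambda im,x,y:cv2.resize(im[y:y+180,x:x+200],None,fx=2,fy=3)
z=lambda im,x,y:cv2.resize(im[y:y+190,x:x+130],None,fx=3,fy=3)
cv2.imwrite("pics/v1.png",np.hstack([z(t,130,170),z(s,370,130)])[:,:,::-1])
E
```

```text
t 3.17 tcp [530.7 196.7 214.7] yaw 115.01 tilt [ 2.e-04  2.e-04 -1.e+00] F [ 0.1 -0.  -0.3] w 91.9 gf 0.0
rows units total [0.027 0.03  5.135]
turn units total 0.002
top [209.18633782 231.7852701 ]
top [173.32206936 247.68103382]
top [137.03364656 263.76479125]
scene [406.40181294 192.39767201]
scene [438.04761687 205.35797527]
scene [472.30753101 219.38886789]
```

View pics/v1.png

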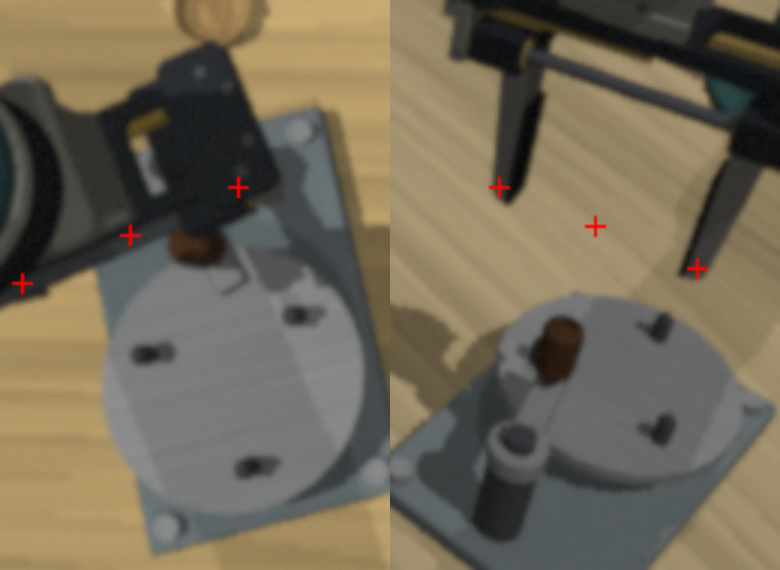

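The top-view calibration agrees with the tool. The scene view reads about 3 px too high, which explains the difference between the two cameras. The knob lies between the fingers, so I'll descend and grip it.

>>> servo_tool([
  [[0.09,-0.05,0.7,0,0],[0,0,0.9,0,0],[0,0,0.9,0,0],[0,0,0.9,0,0],[0,0,0.9,0,0],[0,0,0.8,0,0],[0,0,0,0,0]],
])

```text
t: 3.85
tcp_pos: [527.4, 194.3, 109.6]
ee_rot: [[-0.906, -0.424, -0.005], [-0.424, 0.906, -0.002], [0.006, 0.0, -1.0]]
force: [0.1, -0.1, 0.1]
gripper_width: 1.002
gripper_force: 0.0
```

>>> servo_tool([
  [[0,0,0,0,255],[0,0,0,0,255],[0,0,0,0,255],[0,0,0,0,255],[0,0,0,0,255],[0,0,0,0,255],[0,0,0,0,255],[0,0,0,0,255]],
], squeeze=10)

```text
t: 4.52
tcp_pos: [529.5, 195.1, 112.8]
ee_rot: [[-0.905, -0.425, 0.0], [-0.425, 0.905, 0.0], [-0.0, 0.0, -1.0]]
force: [0.1, -0.1, -0.1]
gripper_width: 0.444
gripper_force: 0.0
```

>>> servo_tool([
  [[0,0,0,0,255],[0,0,0,0,255],[0,0,0,0,255],[0,0,0,0,255],[0,0,0,0,255],[0,0,0,0,255]],
])

```text
t: 5.02
tcp_pos: [529.4, 194.7, 112.5]
ee_rot: [[-0.905, -0.425, -0.0], [-0.425, 0.905, -0.0], [0.0, -0.0, -1.0]]
force: [-1.0, -1.0, 0.4]
gripper_width: 0.257
gripper_force: 10.0
```

>>> servo_tool([
  [[-0.02,-0.274,0,0,255],[-0.047,-0.271,0,0,255],[-0.073,-0.265,0,0,255],[-0.1,-0.256,0,0,255],[-0.125,-0.245,0,0,255],[-0.149,-0.231,0,0,255]],
])

```text
t: 5.52
tcp_pos: [550.1, 172.8, 112.3]
ee_rot: [[-0.904, -0.427, -0.004], [-0.427, 0.904, 0.001], [0.003, 0.003, -1.0]]
force: [-4.2, 2.7, 2.9]
gripper_width: 0.258
gripper_force: 10.0
```

>>> servo_tool([
  [[-0.171,-0.215,0,0,255],[-0.192,-0.197,0,0,255],[-0.21,-0.177,0,0,255],[-0.227,-0.155,0,0,255],[-0.241,-0.132,0,0,255],[-0.253,-0.107,0,0,255],[0,0,0,0,255],[0,0,0,0,255]],
])

```text
t: 6.18
tcp_pos: [582.8, 166.5, 112.3]
ee_rot: [[-0.904, -0.427, -0.002], [-0.427, 0.904, 0.002], [0.001, 0.002, -1.0]]
force: [-3.0, 4.7, 0.3]
gripper_width: 0.26
gripper_force: 10.0
```

>>> servo_tool([
  [[0,0,0,0,0],[0,0,0,0,0],[0,0,0,0,0],[0,0,0,0,0],[0,0,0,0,0],[0,0,-0.6,0,0],[0,0,-1,0,0],[0,0,-1,0,0],[0,0,-1,0,0],[0,0,-0.4,0,0],[0,0,0,0,0]],
])

```text
t: 7.1
tcp_pos: [585.2, 165.1, 195.6]
ee_rot: [[-0.905, -0.425, 0.005], [-0.425, 0.905, 0.002], [-0.005, -0.001, -1.0]]
force: [-0.5, -0.9, -0.3]
gripper_width: 1.0
gripper_force: 0.0
```

```bash
python3 - <<'E'
from h import *
camera("top")
for r in place_of("keeper_knob","top")[:1]: print(r["conf"],at(r["pixel"],"top",138))
print(np.round(state()["joint_positions"],1))
E
python3 go.py 520 -140.7 185 25
```

```text
0.72 [584.8011602  165.43858636 138.        ]
[-19.8  23.8   1.1  99.5  -0.5  56.6  96.7]
t 7.2 tcp [583.4 164.6 192.5] yaw 115.16 tilt [ 0. -0. -1.] F [ 0.3 -0.2  0.1] w 91.7 gf 0.0
rows units total [  9.361 -12.469   0.374]
turn units total -15.681
```

>>> servo_tool([
  [[0.72,-0.96,0,0,0],[0.72,-0.96,0,0,0],[0.72,-0.96,0,0,0],[0.72,-0.96,0,0,0],[0.72,-0.96,0,0,0],[0.72,-0.96,0,0,0],[0.72,-0.96,0,0,0],[0.72,-0.96,0,0,0],[0.72,-0.96,0,0,0],[0.72,-0.96,0,0,0],[0.72,-0.96,0,0,0],[0.72,-0.96,0,0,0]],
])

```text
t: 8.2
tcp_pos: [523.9, -118.2, 191.1]
ee_rot: [[-0.905, -0.425, -0.003], [-0.425, 0.905, 0.0], [0.002, 0.001, -1.0]]
force: [1.1, -0.2, -0.4]
gripper_width: 1.001
gripper_force: 0.0
```

>>> servo_tool([
  [[0.72,-0.96,0,0,0],[0,0,0,0.98,0],[0,0,0,0.98,0],[0,0,0,0.98,0],[0,0,0,0.98,0],[0,0,0,0.98,0],[0,0,0,0.98,0],[0,0,0,0.98,0],[0,0,0,0.98,0],[0,0,0,0.98,0],[0,0,0,0.98,0],[0,0,0,0.98,0]],
])

```text
t: 9.2
tcp_pos: [519.3, -140.6, 191.1]
ee_rot: [[-0.8, 0.6, -0.003], [0.6, 0.8, 0.0], [0.002, -0.002, -1.0]]
force: [0.8, -0.1, 0.7]
gripper_width: 1.001
gripper_force: 0.0
```

>>> servo_tool([
  [[0,0,0,0.98,0],[0,0,0,0.98,0],[0,0,0,0.98,0],[0,0,0,0.98,0],[0,0,0,0.98,0],[0,0,0,0,0],[0,0,0,0,0],[0,0,0,0,0]],
])

```text
t: 9.87
tcp_pos: [519.9, -140.6, 191.9]
ee_rot: [[-0.43, 0.903, -0.001], [0.903, 0.43, 0.0], [0.001, -0.001, -1.0]]
force: [-0.0, 0.7, 0.4]
gripper_width: 0.999
gripper_force: 0.0
```

```bash
python3 go.py 520 -140.7 33 25
```

```text
t 9.87 tcp [ 519.9 -140.6  191.9] yaw 25.47 tilt [-0.0013  0.     -1.    ] F [-0.   0.7  0.4] w 91.9 gf 0.0
rows units total [-0.011  0.011  7.944]
turn units total 0.081
```

>>> servo_tool([
  [[0,0,1,0.06,0],[0,0,1,0,0],[0,0,1,0,0],[0,0,1,0,0],[0,0,1,0,0],[0,0,1,0,0],[0,0,0.9,0,0],[0,0,0.6,0,0],[0,0,0.3,0,0],[0,0,0.1,0,0],[0,0,0,0,0],[0,0,0,0,0]],
])

```text
t: 10.87
tcp_pos: [521.0, -141.0, 35.3]
ee_rot: [[-0.422, 0.906, 0.001], [0.906, 0.422, -0.0], [-0.001, 0.001, -1.0]]
force: [-0.6, 0.8, 0.1]
gripper_width: 1.0
gripper_force: 0.0
```

>>> servo_tool([
  [[0,0,0,0,255],[0,0,0,0,255],[0,0,0,0,255],[0,0,0,0,255],[0,0,0,0,255],[0,0,0,0,255],[0,0,0,0,255],[0,0,0,0,255],[0,0,0,0,255],[0,0,0,0,255],[0,0,0,0,255]],
], squeeze=40)

```text
t: 11.78
tcp_pos: [520.7, -140.7, 34.7]
ee_rot: [[-0.422, 0.906, 0.001], [0.906, 0.422, -0.0], [-0.0, 0.001, -1.0]]
force: [1.3, 0.4, 0.7]
gripper_width: 0.478
gripper_force: 40.0
```

>>> servo_tool([
  [[0,0,-0.4,0,255],[0,0,-0.8,0,255],[0,0,-0.9,0,255],[0,0,-0.9,0,255],[0,0,-0.9,0,255],[0,0,-0.7,0,255],[0,0,-0.4,0,255],[0.5,0.12,0,0,255],[0.9,0.22,0,0,255],[0.9,0.23,0,0,255],[0.9,0.23,0,0,255],[0.9,0.23,0,0,255]],
])

```text
t: 12.78
tcp_pos: [502.6, -56.0, 133.3]
ee_rot: [[-0.422, 0.906, -0.003], [0.906, 0.422, 0.0], [0.002, -0.003, -1.0]]
force: [0.0, 0.4, -4.8]
gripper_width: 0.471
gripper_force: 40.0
```

>>> servo_tool([
  [[0.9,0.23,0,0,255],[0.9,0.23,0,0,255],[0.9,0.23,0,0,255],[0.9,0.23,0,0,255],[0.9,0.23,0,0,255],[0.9,0.23,0,0,255],[0.9,0.23,0,0,255],[0.9,0.23,0,0,255],[0.9,0.22,0,0,255],[0.9,0.22,0,0,255],[0.9,0.22,0,0,255],[0.9,0.22,0,0,255]],
])

```text
t: 13.78
tcp_pos: [460.5, 162.0, 133.4]
ee_rot: [[-0.423, 0.906, -0.003], [0.906, 0.423, -0.001], [0.0, -0.003, -1.0]]
force: [-0.1, -0.5, -4.2]
gripper_width: 0.473
gripper_force: 40.0
```

>>> servo_tool([
  [[0.8,0.19,0,0,255],[0.43,0.1,0,0,255],[0,0,0,-0.8,255],[0,0,0,-0.88,255],[0,0,0,-0.88,255],[0,0,0,-0.88,255],[0,0,0,-0.88,255],[0,0,0,-0.88,255],[0,0,0,-0.88,255],[0,0,0,-0.88,255],[0,0,0,-0.88,255],[0,0,0,-0.88,255]],
])

```text
t: 14.78
tcp_pos: [456.3, 185.2, 133.7]
ee_rot: [[-0.967, 0.256, -0.002], [0.256, 0.967, -0.001], [0.002, -0.002, -1.0]]
force: [-0.3, 0.2, -4.3]
gripper_width: 0.475
gripper_force: 40.0
```

>>> servo_tool([
  [[0,0,0,0,255],[0,0,0,0,255],[0,0,0,0,255]],
])

```text
t: 15.03
tcp_pos: [456.9, 185.5, 134.2]
ee_rot: [[-0.965, 0.262, -0.001], [0.262, 0.965, -0.001], [0.001, -0.001, -1.0]]
force: [0.6, 0.3, -4.1]
gripper_width: 0.473
gripper_force: 40.0
```

```bash
python3 go.py 457.8 186.2 100 75.2; python3 - <<'E'
from h import *
t=save("top","t2");s=save("scene","s2")
z=lambda im,x,y:cv2.resize(im[y:y+190,x:x+130],None,fx=3,fy=3,interpolation=2)
cv2.imwrite("pics/v2.png",cv2.convertScaleAbs(np.hstack([z(t,130,200),z(s,380,150)])[:,:,::-1],alpha=1.5))
E
```

```text
t 15.03 tcp [456.9 185.5 134.2] yaw 74.8 tilt [-9.e-04 -5.e-04 -1.e+00] F [ 0.6  0.3 -4.1] w 43.5 gf 39.99056875705719
rows units total [-0.034  0.048  1.708]
turn units total -0.07
```

View pics/v2.png

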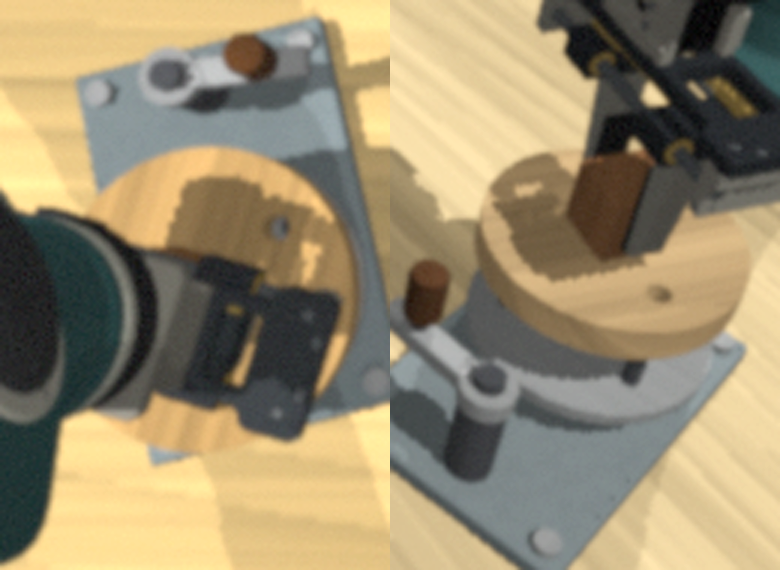

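```bash
python3 - <<'E'
from h import *
c=np.array([456.9,185.5]);z=134.2-34.7+23.5
for a in(75,195,315):
    p=[*(c+52*np.array([np.cos(np.radians(a-.2)),np.sin(np.radians(a-.2))])),z]
    print(a,p,proj(p,"top"),proj(p,"scene"))
print(at((222.7,275.7),"top",z),at((470,248-3.3),"scene",z))
E
```

```text
75 [np.float64(470.53383728932494), np.float64(235.6808577125602), 122.99999999999999] [166.12862931 288.95184993] [468.02165878 246.95402039]
195 [np.float64(406.62518379256807), np.float64(172.21682058733887), 122.99999999999999] [203.18792256 330.51997381] [467.17105956 213.51829568]
315 [np.float64(493.54097891810693), np.float64(148.6023217001009), 122.99999999999999] [220.88524866 275.10888183] [424.16266822 221.10111349]
[492.63199836 145.61733669 123.        ] [463.44463565 233.49668187 123.        ]
```

>>> servo_tool([
  [[0.02,0.08,0.5,-0.07,255],[0,0,0.5,0,255],[0,0,0.3,0,255],[0,0,0.1,0,255],[0,0,0.1,0,255],[0,0,0.1,0,255],[0,0,0.1,0,255],[0,0,0,0,255]],
])

```text
t: 15.8
tcp_pos: [457.8, 187.9, 100.6]
ee_rot: [[-0.967, 0.253, 0.001], [0.253, 0.967, 0.001], [-0.001, 0.001, -1.0]]
force: [0.4, 1.1, -4.8]
gripper_width: 0.48
gripper_force: 40.0
```

>>> servo_tool([
  [[0,0,0.1,0,255],[0,0,0.1,0,255],[0,0,0.1,0,255],[0,0,0,0,255]],
])

```text
t: 16.13
tcp_pos: [457.8, 188.1, 94.6]
ee_rot: [[-0.967, 0.253, 0.001], [0.253, 0.967, 0.001], [-0.001, 0.001, -1.0]]
force: [1.4, 3.6, -5.9]
gripper_width: 0.477
gripper_force: 40.0
```

>>> servo_tool([
  [[0,0.04,0.1,0,255],[0,0,0.1,0,255],[0,0,0.1,0,255],[0,0,0.1,0,255],[0,0,0,0,255],[0,0,0,0,255]],
])

```text
t: 16.63
tcp_pos: [457.7, 188.2, 86.3]
ee_rot: [[-0.967, 0.253, 0.0], [0.253, 0.967, 0.0], [-0.0, 0.0, -1.0]]
force: [1.8, 1.4, -5.6]
gripper_width: 0.475
gripper_force: 40.0
```

>>> servo_tool([
  [[0,0,0.06,0,255],[0,0,0.06,0,255],[0,0,0,0,255],[0,0,0,0,255]],
])

```text
t: 16.97
tcp_pos: [457.8, 188.3, 84.7]
ee_rot: [[-0.967, 0.253, 0.0], [0.253, 0.967, 0.0], [-0.0, 0.0, -1.0]]
force: [-0.4, 0.8, 2.9]
gripper_width: 0.474
gripper_force: 40.0
```

>>> servo_tool([
  [[0,0,0,0,0],[0,0,0,0,0],[0,0,0,0,0],[0,0,0,0,0],[0,0,0,0,0],[0,0,-0.4,0,0],[0,0,-1,0,0],[0,0,-1,0,0],[0,0,-1,0,0],[0,0,-1,0,0],[0,0,-1,0,0],[0,0,0,0,0]],
])

```text
t: 17.97
tcp_pos: [459.8, 189.2, 196.4]
ee_rot: [[-0.967, 0.253, 0.006], [0.253, 0.967, 0.003], [-0.005, 0.005, -1.0]]
force: [0.9, 0.1, -0.4]
gripper_width: 1.002
gripper_force: 0.0
```

```bash
python3 go.py 583.3 165.2 112.5 115
```

```text
t 17.97 tcp [459.8 189.2 196.4] yaw 75.33 tilt [ 0.0064  0.0034 -1.    ] F [ 0.9  0.1 -0.4] w 92.1 gf 0.0
rows units total [-6.254  0.384  4.23 ]
turn units total -6.924
```

>>> servo_tool([
  [[-0.9,0.07,0,0,0],[-0.9,0.07,0,0,0],[-0.9,0.07,0,0,0],[-0.9,0.07,0,0,0],[-0.9,0.07,0,0,0],[-0.9,0.06,0,0,0],[-0.95,0.06,0,0,0],[0,0,0,-1,0],[0,0,0,-1,0],[0,0,0,-1,0],[0,0,0,-1,0],[0,0,0,-1,0]],
])

```text
t: 18.97
tcp_pos: [582.4, 165.0, 191.5]
ee_rot: [[-0.969, -0.246, -0.001], [-0.246, 0.969, -0.0], [0.001, -0.0, -1.0]]
force: [0.1, -0.2, -0.0]
gripper_width: 1.0
gripper_force: 0.0
```

>>> servo_tool([
  [[0,0,0,-1,0],[0,0,0,-0.93,0],[0,0,0,0,0],[0,0,0,0,0],[0,0,0,0,0]],
])

```text
t: 19.38
tcp_pos: [582.7, 165.0, 191.9]
ee_rot: [[-0.907, -0.421, -0.001], [-0.421, 0.907, -0.0], [0.001, 0.0, -1.0]]
force: [0.2, -0.7, -0.1]
gripper_width: 1.001
gripper_force: 0.0
```

```bash
python3 go.py 583.3 165.2 112.5 115; python3 - <<'E'
from h import *
t=save("top","t3");s=save("scene","s3")
z=lambda im,x,y:cv2.resize(im[y:y+190,x:x+130],None,fx=3,fy=3,interpolation=2)
cv2.imwrite("pics/v3.png",cv2.convertScaleAbs(np.hstack([z(t,130,180),z(s,380,150)])[:,:,::-1],alpha=1.5))
E
```

```text
t 19.38 tcp [582.7 165.  191.9] yaw 114.9 tilt [-5.e-04 -2.e-04 -1.e+00] F [ 0.2 -0.7 -0.1] w 92.1 gf 0.0
rows units total [-3.60e-02 -3.00e-03  3.97e+00]
turn units total -0.017
```

View pics/v3.png

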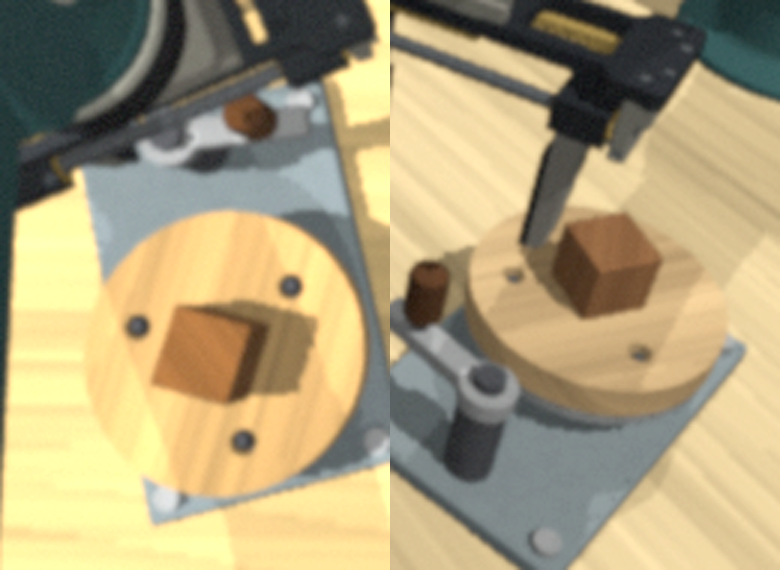

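The blank lies flat with the stud ends showing in all three holes, and the keeper is still swung clear. Next I'll grip the knob and swing it back.

>>> servo_tool([
  [[-0.03,0,0.6,0,0],[0,0,0.8,0,0],[0,0,0.8,0,0],[0,0,0.8,0,0],[0,0,0.6,0,0],[0,0,0.3,0,0],[0,0,0.07,0,0],[0,0,0,0,0],[0,0,0,0,0]],
])

```text
t: 20.23
tcp_pos: [583.9, 165.6, 113.4]
ee_rot: [[-0.906, -0.423, 0.001], [-0.423, 0.906, 0.0], [-0.001, -0.0, -1.0]]
force: [0.6, 0.3, 0.1]
gripper_width: 1.003
gripper_force: 0.0
```

>>> servo_tool([
  [[0,0,0,0,255],[0,0,0,0,255],[0,0,0,0,255],[0,0,0,0,255],[0,0,0,0,255],[0,0,0,0,255],[0,0,0,0,255],[0,0,0,0,255],[0,0,0,0,255],[0,0,0,0,255],[0,0,0,0,255],[0,0,0,0,255]],
], squeeze=10)

```text
t: 21.23
tcp_pos: [583.0, 166.5, 112.7]
ee_rot: [[-0.906, -0.424, -0.0], [-0.424, 0.906, 0.001], [-0.0, 0.001, -1.0]]
force: [-1.0, 2.7, -0.8]
gripper_width: 0.256
gripper_force: 10.0
```

>>> servo_tool([
  [[0,0,0,0,255],[0,0,0,0,255],[0.253,0.107,0,0,255],[0.241,0.132,0,0,255],[0.227,0.155,0,0,255],[0.21,0.177,0,0,255],[0.192,0.197,0,0,255],[0.171,0.215,0,0,255]],
])

```text
t: 21.9
tcp_pos: [551.4, 167.1, 112.7]
ee_rot: [[-0.907, -0.42, -0.001], [-0.42, 0.907, -0.006], [0.004, -0.005, -1.0]]
force: [1.2, -10.1, 2.1]
gripper_width: 0.256
gripper_force: 10.0
```

>>> servo_tool([
  [[0.149,0.231,0,0,255],[0.125,0.245,0,0,255],[0.1,0.256,0,0,255],[0.073,0.265,0,0,255],[0.047,0.271,0,0,255],[0.02,0.274,0,0,255],[0,0,0,0,255]],
])

```text
t: 22.48
tcp_pos: [523.8, 190.5, 111.7]
ee_rot: [[-0.907, -0.421, -0.012], [-0.421, 0.907, -0.008], [0.014, -0.003, -1.0]]
force: [-10.5, -9.3, 7.0]
gripper_width: 0.253
gripper_force: 10.0
```

>>> servo_tool([
  [[0,0,0,0,255],[0,0,0,0,255]],
])

```text
t: 22.65
tcp_pos: [523.8, 190.6, 111.7]
ee_rot: [[-0.907, -0.421, -0.012], [-0.421, 0.907, -0.008], [0.014, -0.002, -1.0]]
force: [-10.3, -9.0, 7.0]
gripper_width: 0.261
gripper_force: 10.0
```

```bash
python3 go.py 525 206 112.5 115;python3 - <<'E'
from h import *
camera("top")
for r in place_of("keeper_knob","top")[:1]: print(r["conf"],at(r["pixel"],"top",138))
for c in("blank","keeper"):
  for r in place_of(c,"top")[:1]: print(r["conf"],at(r["pixel"],"top",50))
E
```

```text
t 22.65 tcp [523.8 190.6 111.7] yaw 114.93 tilt [-0.0121 -0.0082 -0.9999] F [-10.3  -9.    7. ] w 24.0 gf 10.005016475915909
rows units total [-0.377  0.673 -0.048]
turn units total -0.013
0.68 [730.00491302 -15.39228356 138.        ]
0.76 [462.23036252 191.53567231  50.        ]Traceback (most recent call last):
  File "<stdin>", line 5, in <module>
ValueError: it knows: blank, faceplate, hammer, keeper_knob, spoon, stand, tin
```

```bash
python3 - <<'E'
from h import *
t=save("top","t4");s=save("scene","s4")
z=lambda im,x,y:cv2.resize(im[y:y+190,x:x+130],None,fx=3,fy=3,interpolation=2)
cv2.imwrite("pics/v4.png",cv2.convertScaleAbs(np.hstack([z(t,130,180),z(s,380,150)])[:,:,::-1],alpha=1.5))
E
```

```text
(no output)
```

View pics/v4.png

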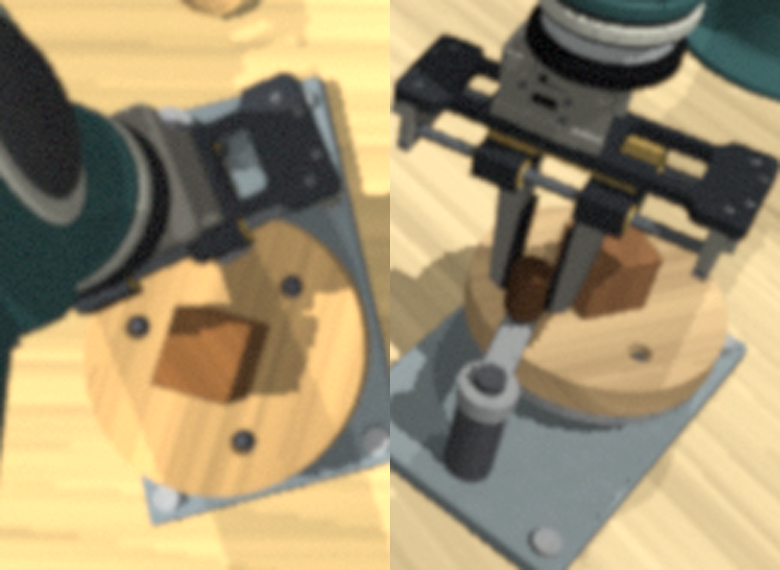

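>>> servo_tool([
  [[0,0,0,0,150],[0,0,0,0,150],[0,0,0,0,150],[0,0,0,0,150],[0,0,0,0,150]],
])

```text
t: 23.32
tcp_pos: [529.3, 196.1, 113.0]
ee_rot: [[-0.906, -0.424, 0.0], [-0.424, 0.906, 0.0], [-0.0, 0.0, -1.0]]
force: [-0.3, 0.1, 0.7]
gripper_width: 0.417
gripper_force: 0.0
```

>>> servo_tool([
  [[0,0,0,0,255],[0,0,0,0,255],[0,0,0,0,255],[0,0,0,0,255],[0,0,0,0,255],[0,0,0,0,255]],
])

```text
t: 23.82
tcp_pos: [529.2, 195.2, 112.7]
ee_rot: [[-0.906, -0.423, -0.0], [-0.423, 0.906, -0.001], [0.001, -0.001, -1.0]]
force: [0.2, -2.2, 0.9]
gripper_width: 0.259
gripper_force: 10.0
```

>>> servo_tool([
  [[0,0.15,0,0,255],[-0.01,0.15,0,0,255],[-0.01,0.15,0,0,255],[-0.01,0.1,0,0,255],[0,0,0,0,255],[0,0,0,0,255]],
])

```text
t: 24.32
tcp_pos: [524.5, 204.8, 112.5]
ee_rot: [[-0.906, -0.422, -0.002], [-0.422, 0.906, -0.002], [0.002, -0.001, -1.0]]
force: [-1.2, -5.2, 1.8]
gripper_width: 0.255
gripper_force: 10.0
```

>>> servo_tool([
  [[-0.02,0.12,0,0,255],[-0.02,0.12,0,0,255],[0,0,0,0,255],[0,0,0,0,255]],
])

```text
t: 24.65
tcp_pos: [523.7, 207.3, 112.5]
ee_rot: [[-0.907, -0.421, -0.002], [-0.421, 0.907, -0.004], [0.003, -0.003, -1.0]]
force: [-0.9, -9.1, 4.0]
gripper_width: 0.256
gripper_force: 10.0
```

>>> servo_tool([
  [[0,0.12,0,0,255],[0,0.12,0,0,255],[0,0,0,0,255],[0,0,0,0,255]],
])

```text
t: 24.98
tcp_pos: [523.6, 207.4, 112.4]
ee_rot: [[-0.908, -0.419, 0.001], [-0.419, 0.908, -0.009], [0.003, -0.008, -1.0]]
force: [3.0, -16.6, 2.2]
gripper_width: 0.254
gripper_force: 10.0
```

>>> servo_tool([
  [[0,-0.25,0,0,255],[0,0,0,0,0],[0,0,0,0,0],[0,0,0,0,0],[0,0,0,0,0],[0,0,0,0,0],[0,0,-0.5,0,0],[0,0,-1,0,0],[0,0,-1,0,0],[0,0,-1,0,0],[0,0,-1,0,0],[0,0,-1,0,0]],
])

```text
t: 25.98
tcp_pos: [523.9, 210.9, 224.7]
ee_rot: [[-0.906, -0.424, 0.001], [-0.424, 0.906, 0.001], [-0.001, 0.0, -1.0]]
force: [1.1, 0.0, -0.7]
gripper_width: 1.002
gripper_force: 0.0
```

>>> servo_tool([
  [[0.9,0.9,0,0,0],[0.9,0.9,0,0,0],[0.9,0.9,0,0,0],[0.9,0.9,0,0,0],[0.9,0.9,0,0,0],[0.9,0.9,0,0,0],[0.9,0.9,0,0,0],[0.9,0.9,0,0,0],[0,0,0,0,0],[0,0,0,0,0]],
])

```text
t: 26.82
tcp_pos: [331.8, 280.9, 223.7]
ee_rot: [[-0.905, -0.426, 0.001], [-0.426, 0.905, 0.001], [-0.002, 0.0, -1.0]]
force: [-0.8, -0.4, -0.7]
gripper_width: 1.002
gripper_force: 0.0
```

```bash
python3 - <<'E'
from h import *
t=save("top","t5");s=save("scene","s5")
for r in place_of("keeper_knob","top")[:1]:
    k=at(r["pixel"],"top",138);print(r["conf"],k,np.degrees(np.arctan2(k[1]-220.3,k[0]-578.1))%360-195.2)
z=lambda im,x,y:cv2.resize(im[y:y+190,x:x+130],None,fx=3,fy=3,interpolation=2)
cv2.imwrite("pics/v5.png",cv2.convertScaleAbs(np.hstack([z(t,130,180),z(s,380,150)])[:,:,::-1],alpha=1.5))
E
```

```text
0.72 [522.67438009 206.1160681  138.        ] -0.8455403644870216
```

View pics/v5.png

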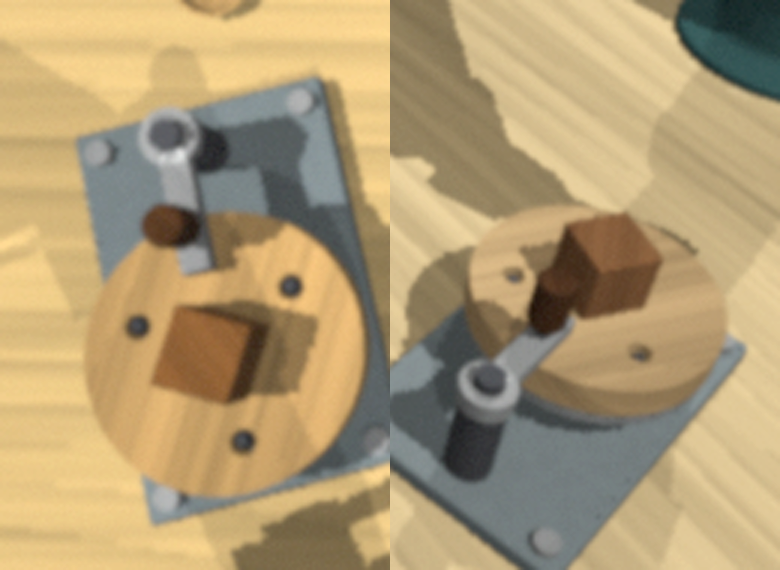

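The keeper points at the plate centre (measured angle about 0) and lies over the blank's edge. The blank is flat on the studs and the arm is clear of everything, so I'm handing in.

```bash
python3 -c "
from workcell import *
print(finish_job())"
```

```text
the job is handed in; nothing more can be done
None
```

I handed the job in at about 27 s of the 61 s. In the last pictures the blank lies flat on all three studs, block up, and the keeper is back at its end stop over the edge. The arm touches nothing, and I kept it away from the hammer, spoon and tin. No verdict came back from the hand-in.

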